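# Square up the roll tub on the labelling stop

### The arm

A 6-joint arm with a two-finger parallel gripper is mounted at the origin on the work surface. World frame = base frame: x ahead of the robot, y to its left, z up, the work surface at z = 0. Lengths are in m, angles in rad, forces in N, time in s.
With the tool pointing down it reaches from about 0.375 to 0.825 m from the base axis. Payload 5.5 kg.
Tool frame: the origin (TCP) lies on the centre line of the jaws, within the pads' length; the fingertips stand r.tip_extent ahead of it and the grasp point (between the pads) lies 2 mm behind it (r.tip_extent is the distance from the TCP to the fingertips, in m); z points along the fingers, y is the direction in which the jaws open and shut (so a half turn about z gives the same grasp; the last joint's range is limited). The gripper opens to 85 mm and grips with 20 to 120 N. Pads are 22 mm wide; open, the fingers measure 114 mm over their backs; the gripper's body (76 mm by 85 mm) begins 54 mm behind the grasp point. The pads swing forward as they close: fully open they stand 13 mm farther back than shut.
Start: joints at [-1.309, 0.314, -0.047, 1.21, 0, 1.571], TCP at [0.155, -0.58, 0.221] pointing down, gripper open.
Joint ranges: [-2.67, 2.67], [-0.69, 1.73], [-1.03, 1.25], [-2.08, 2.16], [-1.42, 1.45], [-3.14, 3.14]. Speed limits (rad/s): [2.39, 2.39, 3.01, 3.14, 3.14, 3.14].

### API

Orientations are given as a 3x3 rotation matrix whose columns are the frame's x, y, z axes.
In Python, from bench import r gives the robot as it stands.
- The arm moves only by the tool send_rows, never from a script. Its argument "motion" is one flat list of numbers, 7 for each row, row after row: the shift along the tool's x, y, z in m, then the turn, a rotation vector about the tool's x, y, z in rad, then the finger opening in m, from 0 to 0.0854. In form: [tx, ty, tz, ax, ay, az, fingers, tx, ty, tz, ax, ay, az, fingers, ...]. A call has 1 to 10 rows; each row is the pose to reach, as a shift and turn from the pose commanded when the call began, along the tool's axes at that moment; what a row does not reach only later rows make up. A row lasts 1/12 s, in which the tool goes at most 41.7 mm and 7.16 degrees, less where a joint would pass 70% of its speed; a pose out of reach is approached as far as the arm can. A call with a gripper value outside its range is refused whole. The fingers move at their own pace and stop on an object; "force" is the grip in N (left out, the last holds). Time passes only in rows, so rows that repeat a pose let the fingers close. It gives the time, the measured TCP pose, the force and the opening at its end, in the units of the state.
- r.get_state(): the state, without advancing time (a new reading comes with each control period).
- r.capture(name): name is "scene" or "top"; returns (picture, depth): 384x512x3 uint8, red, green, blue; 384x512 float32, m along the optical axis (not along the pixel's ray), 0 where there is no reading.
- r.camera_model(name): a dict with "fx", "fy", "cx", "cy" (pixels), "T" (4x4, takes a point from camera to world coordinates). Camera axes: x right, y up, looking along -z (the intrinsics and any distortion apply to the point x, -y, -z); pixel columns grow to the right and rows downward; lengths in m; the calibration is good to about 2 mm. A picture is of the moment at which its call begins. camera_model takes no time and is no camera call.
- r.sign_off(): hands the job in, once; it reports no verdict.
The state is a dict: "t": time; "joint_positions": joint angles; "qvel": joint speeds; "effort": joint torques, N m; "tool_pos": TCP position; "orientation": TCP orientation; "contact_force": force on the tool from outside, world axes, zero at the start; "moment": the same for the moment, N m; "opening": finger opening in m.
Only numpy, scipy, OpenCV 4.12 (cv2) and the standard library are available. Lean on these libraries where they do the work, as an engineer would, in place of code of your own. Each camera call takes 0.05 s, during which the arm holds its last target. There are 200 camera calls.

### The job

The clear tub of cinnamon rolls stands askew on the packing counter. Gently push it along the counter with the fingers, without picking it up or tipping it, into the corner of the labelling stop, so that its long side lies flush against the long rail and its end flush against the end stop, then take the hand away. Leave the two cans and the soap bottle where they stand.

Things in the scene. Friction and masses are not known exactly. Their poses are not given: they have to be found in the camera images.
- roll_tub: Clear plastic clamshell tub of six cinnamon rolls, paper label on the lid; the only rectangular loose pack. Rigid closed box 110 (its x) x 150 (its y) x 64 mm high, 0.25 to 0.5 kg, too wide to grasp. Origin: centre of its underside, z up. Slides at under 10 N; thin plastic. Starts turned up to 0.4 rad either way, nearer the robot than the rail and to the right (-y) of the end stop.
- long_rail: Low aluminium rail fixed on the counter beyond the tub: 440 mm long (its y), 24 mm wide, 20 mm high. Origin: on the counter, middle of the working face, which looks to the robot (-x). x points away from the robot, y along the rail to the robot's left; turned up to 0.2 rad. Tub flush when its origin is at x = -55 mm in this frame.
- end_stop: Fixed steel bar, 20 mm high, 30 mm wide, standing out 85 mm from the rail's face towards the robot near the rail's left end; clip and black thumb screw over the rail, top 34 mm high. Axes parallel to the rail's. Origin: on the counter in the inner corner of rail face and stop face (looks to -y). Tub flush when its origin is at (-55, -75, 0) mm in this frame.
- tall_can: Bystander: upright food can, 66 mm diameter, 105 mm high, 0.4 kg. Origin: centre of its underside. Not to be moved.
- flat_can: Bystander: flat food can, 84 mm diameter, 42 mm high, 0.2 kg. Origin: centre of its underside. Not to be moved.
- soap_bottle: Bystander: clear bottle with a black cap, 56 mm diameter, 150 mm high, 0.28 kg. Origin: centre of its underside. Not to be moved.
Not all that is in view belongs to the job. What is shaped like the roll_tub but turquoise or yellow is not meant. Of the things that look like the end_stop, take the one that is farthest to the robot's left at the start.

How it is judged:
At the end, for the whole second after the job is handed in: The tub rests flat and still in the corner of the stop: its long side within 5 mm of the rail, its end within 5 mm of the end stop, square to the rail within 0.05 rad; the cans and the bottle stand within 20 mm of where they were (x of roll_tub in the frame of end_stop between -0.06 and -0.045 m and y of roll_tub in the frame of end_stop between -0.08 and -0.065 m and angle between the x axis of roll_tub and the x axis of long_rail, either way round below 0.05 rad and height (world z) of roll_tub below 0.005 m and angle between roll_tub's own z axis and vertical below 0.05 rad and linear speed of roll_tub below 0.01 m/s and distance of each of tall_can, flat_can, soap_bottle from where it was at the start of the episode below 0.02 m); the robot touches nothing.
It fails at once if the tub is lifted off the counter (underside more than 12 mm up) (height (world z) of roll_tub above 0.012 m).
It fails at once if the tub is tipped by more than 0.2 rad (angle between roll_tub's own z axis and vertical above 0.2 rad).
It fails at once if the tub is crushed: the fingers press on it with more than 45 N (contact force between the fingers and roll_tub above 45 N).
It fails at once if a can or the bottle is moved by more than 20 mm or tipped (distance of any of tall_can, flat_can, soap_bottle from where it was at the start of the episode above 0.02 m or angle between any of tall_can, flat_can, soap_bottle's own z axis and vertical above 0.3 rad).
It also fails if it takes over 58 s, if anything falls off the work surface, if the arm or the gripper's body presses on something with over 40 N, if the wrist force passes 120 N, or if a joint passes its speed limit or range.

## Working session

There is one attempt and no reset: what is moved stays moved. The work goes in short steps, Python scripts to look and compute and a tool call to move; the robot and the scene stay as the last step left them, time stands still between calls to the robot, and variables do not carry over. Pictures are saved under pics/ and viewed, about 8 in all and at most 12, crops included, and the job is handed in when it is done.

Besides the shell and the picture viewer there is one more tool, called after "Call:" as name(argument=value, ...) on one line, values as JSON. send_rows: Moves the arm, as the interface text tells. Its arguments: {"type":"object","properties":{"motion":{"type":"array","items":{"type":"number"}},"force":{"type":"number"}},"required":["motion"]}

```bash
ls; mkdir -p pics; cat > h.py <<'E'
import numpy as np, cv2
from bench import r
def cast(cam,px,z):
    m=r.camera_model(cam);T=np.array(m["T"]);out=[]
    for u,v in np.atleast_2d(px):
        d=T[:3,:3]@np.array([(u-m["cx"])/m["fx"],-(v-m["cy"])/m["fy"],-1]);o=T[:3,3]
        out.append(o+d*(z-o[2])/d[2])
    return np.array(out)
def proj(cam,P):
    m=r.camera_model(cam);T=np.linalg.inv(np.array(m["T"]));P=np.atleast_2d(P)
    c=P@T[:3,:3].T+T[:3,3]
    return np.c_[m["cx"]+m["fx"]*c[:,0]/-c[:,2], m["cy"]-m["fy"]*c[:,1]/-c[:,2]]
def cloud(cam,D):
    m=r.camera_model(cam);T=np.array(m["T"]);v,u=np.mgrid[:D.shape[0],:D.shape[1]]
    c=np.stack([(u-m["cx"])/m["fx"]*D,-(v-m["cy"])/m["fy"]*D,-D],-1)
    return c@T[:3,:3].T+T[:3,3]
E
python3 - <<'E'
from h import *
for c in("top","scene"):
    p,d=r.capture(c);cv2.imwrite(f"pics/{c}0.png",cv2.resize(p[:,:,::-1],(768,576)));np.save(f"{c}0.npy",d);cv2.imwrite(f"{c}0raw.png",p[:,:,::-1])
    m=r.camera_model(c);print(c,m)
s=r.get_state();print(s,r.tip_extent)
E
```

```text
pics
top {'fx': 485.47698689162104, 'fy': 485.47698689162104, 'cx': 257.8177029107596, 'cy': 193.16517354262905, 'T': array([[ 0.02479021,  0.9975044 , -0.0661091 ,  0.50123146],
       [-0.99969049,  0.0245976 , -0.00372607,  0.01977714],
       [-0.00209065,  0.066181  ,  0.99780544,  1.24893985],
       [ 0.        ,  0.        ,  0.        ,  1.        ]])}
scene {'fx': 445.68653996681616, 'fy': 445.68653996681616, 'cx': 255.63023157356156, 'cy': 193.32301194681327, 'T': array([[-0.0249003 , -0.82894589,  0.55877427,  1.2760879 ],
       [ 0.99968814, -0.01958794,  0.0154896 ,  0.02467059],
       [-0.00189481,  0.55898571,  0.82917512,  1.02726788],
       [ 0.        ,  0.        ,  0.        ,  1.        ]])}
{'t': 0.1, 'joint_positions': array([-1.30898105e+00,  3.14149171e-01, -4.79769234e-02,  1.21019719e+00,
        1.51307418e-05,  1.57076332e+00]), 'qvel': array([-0.00189191, -0.0019858 ,  0.00066159, -0.00165902, -0.00047434,
        0.00010334]), 'effort': array([ 1.73324020e-05, -5.40767312e+01,  3.40541232e+01,  1.11740085e-02,
       -1.64101164e-05, -1.66157871e-06]), 'tool_pos': array([ 0.15516741, -0.5790359 ,  0.22012542]), 'orientation': array([[ 9.65913177e-01,  2.58865968e-01, -3.80614268e-04],
       [ 2.58866248e-01, -9.65912045e-01,  1.47883876e-03],
       [ 1.51811208e-05, -1.52695803e-03, -9.99998834e-01]]), 'contact_force': array([-0.11905411,  0.40137587, -1.01009301]), 'moment': array([0.004181  , 0.04484644, 0.01333096]), 'opening': 0.08604702487266508} 0.017
```

View pics/top0.png

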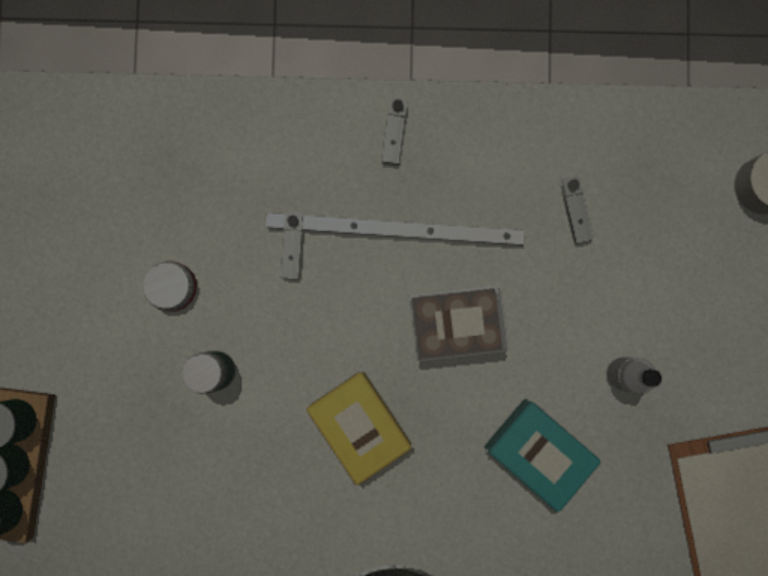

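View pics/scene0.png

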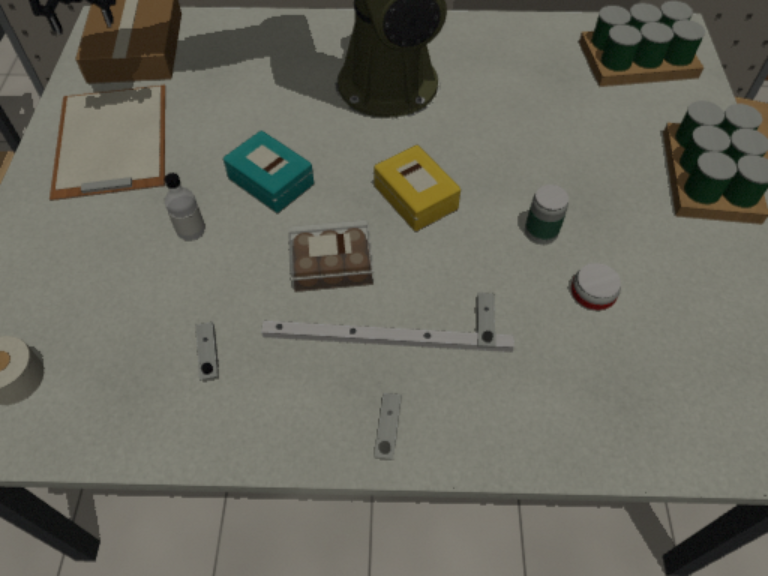

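The top view at 768 px shows these candidates:
- **Tub:** brown rolls (458,327), yellow (360,428) and turquoise (543,456). I choose (458,327).
- **End stop:** (292,248) on the rail, loose ones at (395,130) and (578,210). I choose (292,248), which is farthest left.

Next is one close crop to check, plus the depth data.

```bash
python3 - <<'E'
from h import *
p=cv2.imread("top0raw.png")
c=p[130:255,170:355];c=cv2.resize(c,None,fx=4,fy=4,interpolation=cv2.INTER_CUBIC)
cv2.imwrite("pics/crop.png",cv2.convertScaleAbs(c,alpha=1.5))
D=np.load("top0.npy");P=cloud("top",D)
ok=(D>0)
# counter level & tub by height
print("z counter",np.median(P[130:260,200:300,2]))
m=((P[...,2]>.045)&ok).astype(np.uint8)
n,l,st,ce=cv2.connectedComponentsWithStats(m)
for i in range(1,n):
    if st[i,4]>60: print(i,st[i],ce[i].round(),np.median(P[l==i],0).round(3), P[l==i][:,2].max().round(3))
m=((P[...,2]>.012)&(P[...,2]<.03)&ok).astype(np.uint8)
n,l,st,ce=cv2.connectedComponentsWithStats(m)
for i in range(1,n):
    if st[i,4]>100: print("low",i,st[i],ce[i].round(),np.median(P[l==i],0).round(3))
E
```

```text
z counter 0.0022520339219160856
1 [496 101  16  39 420] [505. 120.] [ 0.776 -0.584  0.061] 0.07
40 [ 273  190   66   51 2754] [306. 215.] [ 0.528 -0.093  0.066] 0.075
55 [121 235  33  28 729] [137. 248.] [0.441 0.304 0.105] 0.113
56 [408 239  33  24 605] [424. 250.] [ 0.453 -0.366  0.105] 0.157
57 [ 204  247   71   77 2848] [239. 285.] [0.356 0.065 0.065] 0.073
58 [   0  267   22   90 1205] [  7. 304.] [0.302 0.614 0.079] 0.11
59 [ 324  266   76   76 2896] [362. 304.] [ 0.319 -0.233  0.066] 0.074
low 1 [254  65  17  45 472] [262.  89.] [0.852 0.021 0.022]
low 3 [490 107  22  36 136] [497. 128.] [ 0.76  -0.577  0.021]
low 5 [374 117  22  46 503] [384. 141.] [ 0.722 -0.295  0.022]
low 6 [ 177  142  173   45 2068] [250. 156.] [0.683 0.062 0.022]
low 41 [ 12 262  23 100 483] [ 24. 309.] [0.279 0.6   0.026]
low 60 [472 288  40  15 300] [492. 295.] [ 0.342 -0.568  0.015]
```

View pics/crop.png

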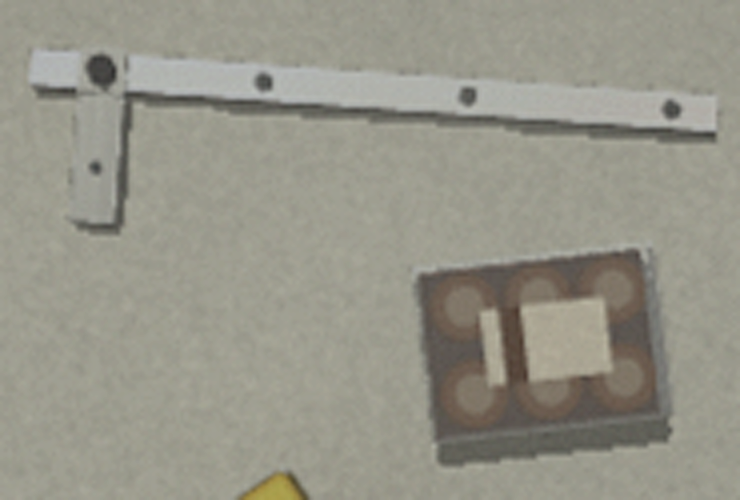

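The crop confirms it: the brown six-roll tub with a paper label (crop 545,345) and the stop with a black screw clipped on the rail (crop 100,140).

```bash
cat >> h.py <<'E'
def ang(rect):
    b=cv2.boxPoints(rect);e=max((b[1]-b[0],b[2]-b[1]),key=np.linalg.norm)
    if e[1]<0:e=-e
    return np.arctan2(-e[0],e[1])  # yaw: long axis vs world y
def tub(D,near,rad=.13):
    P=cloud("top",D);q=P[(D>0)&(P[...,2]>.055)&(P[...,2]<.082)]
    q=q[np.hypot(*(q[:,:2]-near).T)<rad][:,:2].astype(np.float32)
    R=cv2.minAreaRect(q);return np.array(R[0]),R[1],ang(R),q
def rail(D):
    P=cloud("top",D);m=((P[...,2]>.014)&(P[...,2]<.042)&(D>0)).astype(np.uint8)
    n,l,st,ce=cv2.connectedComponentsWithStats(m);i=l[156,250] or 6
    q=P[l==i]
    q=q[q[:,2]<.026][:,:2].astype(np.float32)
    a=0.
    y=q[:,1];k=q[(y<.10)]
    for _ in range(3):
        vx,vy,x0,y0=cv2.fitLine(k,cv2.DIST_HUBER,0,.01,.01).ravel()
        if vy<0:vx,vy=-vx,-vy
    yaw=np.arctan2(-vx,vy);X=np.array([np.cos(yaw),np.sin(yaw)]);Y=np.array([-np.sin(yaw),np.cos(yaw)])
    c=(k-[x0,y0])@X; s=(q-[x0,y0])@X; t=(q-[x0,y0])@Y
    st=t[(s<-.03)&(s>-.09)]
    return yaw,np.array([x0,y0]),X,Y,np.percentile(c,[1,5,50,95,99]),np.percentile(st,[1,5,50,95,99]),s.min(),(t[abs(s)<.008].min(),t[abs(s)<.008].max())
E
python3 - <<'E'
from h import *
D=np.load("top0.npy")
T=tub(D,(.528,-.093));print("tub",T[:3])
L=rail(D);print(L)
# pixel-based checks: rail upper edge/lower edge in crop coords
f=lambda u,v:np.array([170+u/4,130+v/4])
for n,pts,z in(("rail far top",[(35,50),(715,95)],.02),("stop R",[(127,98),(118,222)],.02),("stop L",[(79,98),(70,218)],.02),("tub",[(416,272),(641,250),(667,411),(437,441)],.064)):
    print(n,cast("top",[f(*p) for p in pts],z).round(4)[:,:2].tolist())
for nm,z in (("tall",.105),):print()
E
```

```text
tub (array([ 0.52913642, -0.09409621]), (0.11013004183769226, 0.15059345960617065), np.float32(0.13791579))
(np.float32(-0.043973517), array([ 0.6837523 , -0.05270912], dtype=float32), array([ 0.99903333, -0.04395935], dtype=float32), array([0.04395935, 0.99903333], dtype=float32), array([-1.17737527e-02, -1.11989563e-02, -4.60018364e-05,  1.13997681e-02,
        1.23191050e-02]), array([0.22511026, 0.2259366 , 0.2393176 , 0.25329199, 0.25467798]), np.float32(-0.09637511), (np.float32(-0.15337981), np.float32(0.28708398)))
rail far top [[0.7074, 0.2296], [0.6891, -0.2049]]
stop R [[0.678, 0.1698], [0.5985, 0.1729]]
stop L [[0.6772, 0.2004], [0.6003, 0.2035]]
tub [[0.5689, -0.0156], [0.5857, -0.1528], [0.488, -0.1701], [0.4664, -0.0307]]
```

```bash
cat >> h.py <<'E'
from scipy.spatial.transform import Rotation as Ro
P0=np.array([.68375,-.05271]);YAW=-.04397
X=np.array([np.cos(YAW),np.sin(YAW)]);Y=np.array([-np.sin(YAW),np.cos(YAW)])
C=P0-.012*X+.2248*Y       # end_stop frame origin
def inC(p):d=np.array(p)[:2]-C;return np.array([d@X,d@Y])
def W(x,y,z):return np.r_[C+x*X+y*Y,z]
def go(target,yaw):
    s=r.get_state();R=np.array(s["orientation"]);d=R.T@(target-s["tool_pos"])
    c,q=np.cos(yaw),np.sin(yaw);G=np.array([[c,q,0],[q,-c,0],[0,0,-1]])
    print("t",round(s["t"],2),"F",s["contact_force"].round(1),"tcp in C",inC(s["tool_pos"]).round(4),"z",s["tool_pos"][2].round(4),"target",target.round(3))
    print("shift",d.round(4),"turn",Ro.from_matrix(R.T@G).as_rotvec().round(4))
E
python3 - <<'E'
from h import *
print("C",C,"tub in C",inC((.529,-.094)))
t=inC((.529,-.094))
go(W(t[0]-.105,t[1],.15),YAW)
E
```

```text
C [0.68164287 0.1724002 ] tub in C [-0.14078549 -0.27285226]
t 0.1 F [-0.1  0.4 -1. ] tcp in C [-0.4929 -0.7739] z 0.2201 target [ 0.424 -0.089  0.15 ]
shift [ 0.3865 -0.4032  0.0707] turn [-1.500e-03  2.000e-04  3.058e-01]
```

Call:
send_rows(motion=[0.386,-0.403,0.07,0,0,0.306,0.085,0.386,-0.403,0.07,0,0,0.306,0.085,0.386,-0.403,0.07,0,0,0.306,0.085,0.386,-0.403,0.07,0,0,0.306,0.085,0.386,-0.403,0.07,0,0,0.306,0.085,0.386,-0.403,0.07,0,0,0.306,0.085,0.386,-0.403,0.07,0,0,0.306,0.085,0.386,-0.403,0.07,0,0,0.306,0.085,0.386,-0.403,0.07,0,0,0.306,0.085,0.386,-0.403,0.07,0,0,0.306,0.085])

```text
t: 0.93
tool_pos: [0.3545, -0.2152, 0.1688]
orientation: [[0.999, -0.045, 0.0], [-0.045, -0.999, -0.0], [0.0, 0.0, -1.0]]
contact_force: [1.0, -1.3, 0.4]
opening: 0.0851
```

```bash
python3 - <<'E'
from h import *
go(W(-.246,-.273,.04),YAW)
E
```

```text
t 0.93 F [ 1.  -1.3  0.4] tcp in C [-0.3098 -0.4016] z 0.1688 target [ 0.424 -0.09   0.04 ]
shift [ 0.0637 -0.1287  0.1288] turn [ 0.     -0.0001 -0.0007]
```

Call:
send_rows(motion=[0.064,-0.129,0.02,0,0,0,0.085,0.064,-0.129,0.02,0,0,0,0.085,0.064,-0.129,0.02,0,0,0,0.085,0.064,-0.129,0.02,0,0,0,0.085,0.064,-0.129,0.132,0,0,0,0.085,0.064,-0.129,0.132,0,0,0,0.085,0.064,-0.129,0.132,0,0,0,0.085,0.064,-0.129,0.132,0,0,0,0.085,0.064,-0.129,0.132,0,0,0,0.085])

```text
t: 1.68
tool_pos: [0.4219, -0.0906, 0.0361]
orientation: [[0.999, -0.044, -0.004], [-0.044, -0.999, 0.001], [-0.004, -0.001, -1.0]]
contact_force: [0.7, 0.1, 0.3]
opening: 0.0851
```

```bash
python3 - <<'E'
from h import *
go(W(-.121,-.273,.037),YAW)
E
```

```text
t 1.68 F [0.7 0.1 0.3] tcp in C [-0.2479 -0.2742] z 0.0361 target [ 0.549 -0.095  0.037]
shift [ 0.1269 -0.0012 -0.0014] turn [-0.0007  0.0043 -0.0001]
```

Call:
send_rows(motion=[0.008,0,0,0,0,0,0.085,0.016,0,0,0,0,0,0.085,0.023,0,0,0,0,0,0.085,0.03,0,0,0,0,0,0.085,0.036,0,0,0,0,0,0.085,0.042,0,0,0,0,0,0.085,0.048,0,0,0,0,0,0.085,0.054,0,0,0,0,0,0.085,0.06,0,0,0,0,0,0.085,0.065,0,0,0,0,0,0.085])

```text
t: 2.52
tool_pos: [0.4872, -0.0922, 0.0377]
orientation: [[0.999, -0.043, -0.003], [-0.043, -0.999, 0.004], [-0.004, -0.004, -1.0]]
contact_force: [-9.3, 3.7, 13.3]
opening: 0.0849
```

```bash
python3 - <<'E'
from h import *
go(W(-.121,-.273,.037),YAW)
for c in("top","scene"):
    p,d=r.capture(c)
    if c=="top":
        T=tub(d,(.545,-.094));print(T[:3],inC(T[0]),T[2]-YAW)
        im=p
    else: im=p[80:272,100:356]
    cv2.imwrite(f"pics/p1{c}.png",cv2.resize(im[:,:,::-1],(768,576)))
E
```

```text
t 2.52 F [-9.3  3.7 13.3] tcp in C [-0.1826 -0.2729] z 0.0377 target [ 0.549 -0.095  0.037]
shift [0.0616 0.0002 0.0005] turn [-0.0038  0.0035  0.0012]
(array([ 0.55673373, -0.10192943]), (0.10319001972675323, 0.1524837464094162), np.float32(0.024615379)) [-0.11273003 -0.27955497] 0.06858538
```

View pics/p1scene.png

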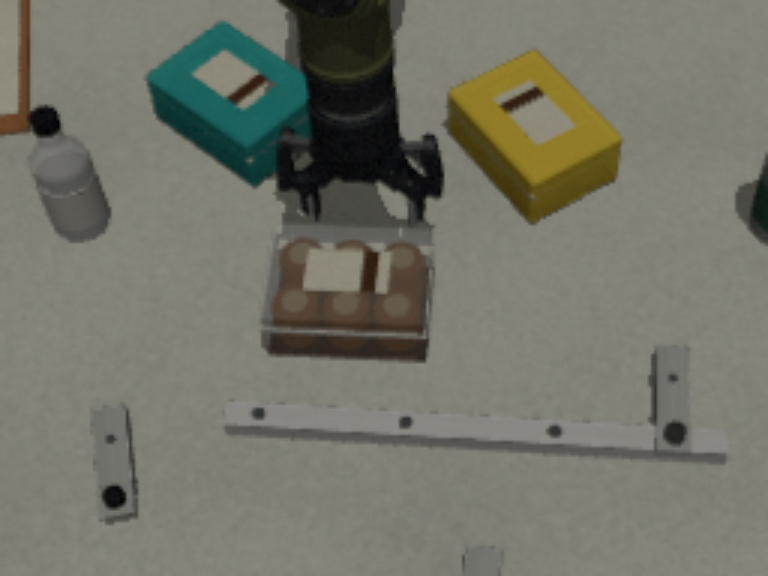

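Two fingers are behind the tub at crop (310–420,205) and it is squaring up. I'll pause briefly to check the vertical force.

Call:
send_rows(motion=[0,0,0,0,0,0,0.085,0,0,0,0,0,0,0.085])

```text
t: 2.78
tool_pos: [0.4886, -0.0926, 0.0379]
orientation: [[0.999, -0.043, -0.001], [-0.043, -0.999, 0.003], [-0.001, -0.003, -1.0]]
contact_force: [-5.4, 4.5, 10.0]
opening: 0.0852
```

Call:
send_rows(motion=[-0.006,0,0,0,0,0,0.085,-0.006,0,0,0,0,0,0.085,-0.006,0,0,0,0,0,0.085])

```text
t: 3.03
tool_pos: [0.4831, -0.0939, 0.0372]
orientation: [[0.999, -0.044, 0.0], [-0.044, -0.999, -0.0], [0.0, 0.0, -1.0]]
contact_force: [-0.3, 0.0, -0.2]
opening: 0.0851
```

Call:
send_rows(motion=[0,0,-0.006,0,0,0,0.085,0,0,-0.006,0,0,0,0.085,0,0,-0.006,0,0,0,0.085])

```text
t: 3.28
tool_pos: [0.4836, -0.0939, 0.0436]
orientation: [[0.999, -0.044, 0.001], [-0.044, -0.999, -0.0], [0.001, 0.0, -1.0]]
contact_force: [-0.1, -0.1, 1.1]
opening: 0.0847
```

Free of contact the force is zero, so the vertical force was just friction at the contact. I'll carry on to the rail.

Call:
send_rows(motion=[0.006,0,0,0,0,0,0.085,0.012,0,0,0,0,0,0.085,0.018,0,0,0,0,0,0.085,0.024,0,0,0,0,0,0.085,0.03,0,0,0,0,0,0.085,0.036,0,0,0,0,0,0.085,0.042,0,0,0,0,0,0.085,0.047,0,0,0,0,0,0.085,0.051,0,0,0,0,0,0.085,0.055,0,0,0,0,0,0.085])

```text
t: 4.12
tool_pos: [0.5382, -0.0962, 0.043]
orientation: [[0.999, -0.044, -0.0], [-0.044, -0.999, -0.0], [-0.0, 0.0, -1.0]]
contact_force: [0.2, -0.6, 0.1]
opening: 0.0849
```

```bash
python3 - <<'E'
from h import *
go(W(-.121,-.273,.043),YAW)
p,d=r.capture("top")
T=tub(d,(.6,-.094));print(T[:3],inC(T[0]),T[2]-YAW)
E
```

```text
t 4.12 F [ 0.2 -0.6  0.1] tcp in C [-0.1315 -0.2746] z 0.043 target [ 0.549 -0.095  0.043]
shift [ 0.0105 -0.0016 -0.    ] turn [ 0.      0.0001 -0.0002]
(array([ 0.55474019, -0.05504407]), (0.05577704682946205, 0.10980608314275742), np.float32(1.5188911)) [-0.11678252 -0.23280255] 1.5628611
```

```bash
python3 - <<'E'
from h import *
p,d=r.capture("top");q,_=r.capture("scene")
a=cv2.resize(p[130:260,170:343],(512,384));b=cv2.resize(q[80:272,100:356],(512,384))
cv2.imwrite("pics/p2.png",cv2.convertScaleAbs(np.vstack([a,b])[:,:,::-1],alpha=1.3)[:, :])
im=cv2.imread("pics/p2.png");cv2.imwrite("pics/p2.png",cv2.resize(im,(400,600)))
E
```

```text
(no output)
```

View pics/p2.png

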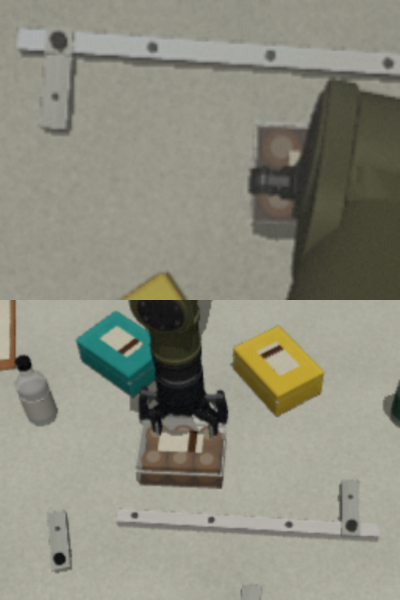

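The picture shows the fingers over the tub's rear lid edge (lower half 160–212,430), and the tub hasn't advanced. I need the true fingertip height, so I'll overlay the projected TCP and tips.

```bash
python3 - <<'E'
from h import *
q,D=r.capture("scene")
s=r.get_state();tp=s["tool_pos"];R=np.array(s["orientation"]);print(tp,s["contact_force"],s["joint_positions"].round(3))
im=cv2.resize(q[120:240,170:330],(800,600),interpolation=cv2.INTER_CUBIC)[:,:,::-1].copy();im=cv2.convertScaleAbs(im,alpha=1.4)
for dy in(-.0425,0,.0425):
  for dz,c in((0,(0,0,255)),(.017,(0,255,0))):
    u=proj("scene",tp+R@[0,dy,dz])[0];print(dy,dz,u);cv2.circle(im,tuple(int(k) for k in ((u-[170,120])*5)),4,c,1)
cv2.imwrite("pics/p3.png",im)
P=cloud("scene",D)
for v in range(140,200,4):print(v,[tuple(P[v,u].round(3)) for u in (204,237)])
E
```

```text
[ 0.53756357 -0.09611957  0.04294437] [0.09989138 0.4188224  0.14886811] [-0.177  0.351 -0.429  0.791 -0.     3.009]
-0.0425 0 [234.56111369 170.85695758]
-0.0425 0.017 [234.81182862 174.5166491 ]
0 0 [219.23632198 170.02320079]
0 0.017 [219.66027598 173.68731736]
0.0425 0 [203.95398534 169.1917538 ]
0.0425 0.017 [204.55022367 172.86025718]
140 [(np.float64(0.567), np.float64(-0.12), np.float64(0.202)), (np.float64(0.538), np.float64(-0.042), np.float64(0.171))]
144 [(np.float64(0.568), np.float64(-0.121), np.float64(0.188)), (np.float64(0.545), np.float64(-0.042), np.float64(0.163))]
148 [(np.float64(0.546), np.float64(-0.127), np.float64(0.147)), (np.float64(0.554), np.float64(-0.042), np.float64(0.158))]
152 [(np.float64(0.555), np.float64(-0.127), np.float64(0.141)), (np.float64(0.535), np.float64(-0.044), np.float64(0.12))]
156 [(np.float64(0.505), np.float64(-0.139), np.float64(0.063)), (np.float64(0.545), np.float64(-0.044), np.float64(0.115))]
160 [(np.float64(0.521), np.float64(-0.138), np.float64(0.065)), (np.float64(0.549), np.float64(-0.044), np.float64(0.104))]
164 [(np.
[... 414 characters left out ...]
float64(0.066)), (np.float64(0.572), np.float64(-0.045), np.float64(0.064))]
180 [(np.float64(0.587), np.float64(-0.132), np.float64(0.064)), (np.float64(0.585), np.float64(-0.044), np.float64(0.063))]
184 [(np.float64(0.601), np.float64(-0.131), np.float64(0.064)), (np.float64(0.597), np.float64(-0.043), np.float64(0.062))]
188 [(np.float64(0.609), np.float64(-0.13), np.float64(0.058)), (np.float64(0.609), np.float64(-0.043), np.float64(0.061))]
192 [(np.float64(0.607), np.float64(-0.133), np.float64(0.036)), (np.float64(0.609), np.float64(-0.044), np.float64(0.042))]
196 [(np.float64(0.607), np.float64(-0.135), np.float64(0.016)), (np.float64(0.609), np.float64(-0.044), np.float64(0.023))]
```

View pics/p3.png

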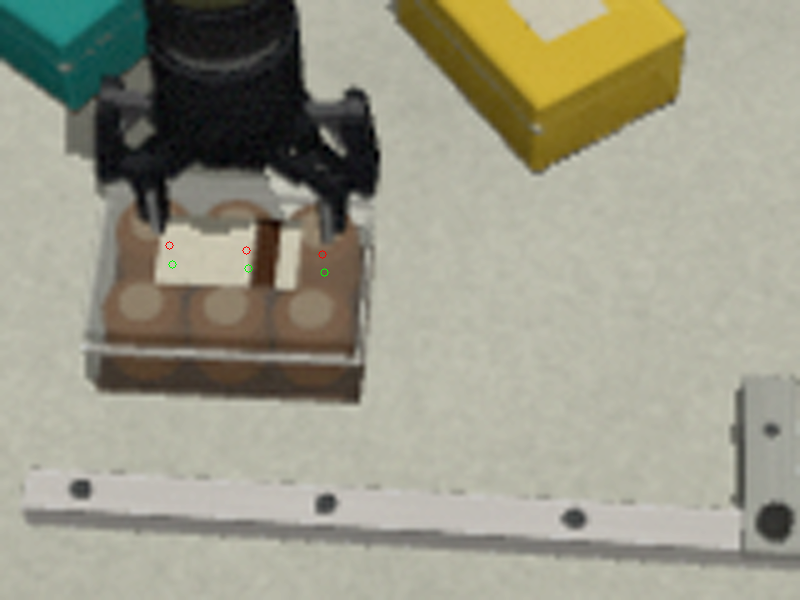

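The fingertips really end at about z = 0.067 (depth at px 237,168). That is some 40 mm higher than the TCP reading and tip extent imply (0.026), so they slid over the lid. I'll lift, back off behind the tub and measure the real tip height before lowering further.

Call:
send_rows(motion=[0,0,-0.01,0,0,0,0.085,-0.03,0,-0.01,0,0,0,0.085,-0.06,0,-0.01,0,0,0,0.085,-0.09,0,-0.01,0,0,0,0.085,-0.105,0,-0.01,0,0,0,0.085,-0.105,0,-0.01,0,0,0,0.085,-0.105,0,0.01,0,0,0,0.085,-0.105,0,0.01,0,0,0,0.085,-0.105,0,0.01,0,0,0,0.085])

```text
t: 5.07
tool_pos: [0.433, -0.0915, 0.0332]
orientation: [[0.999, -0.044, -0.001], [-0.044, -0.999, 0.0], [-0.001, -0.0, -1.0]]
contact_force: [-0.5, -0.6, -0.0]
opening: 0.0848
```

```bash
python3 - <<'E'
from h import *
go(W(-.246,-.28,.02),YAW)
p,d=r.capture("top");q,D=r.capture("scene")
T=tub(d,(.553,-.094));print(T[:3],inC(T[0]),T[2]-YAW)
P=cloud("scene",D);s=r.get_state();tp=s["tool_pos"]
m=(D>0)&(abs(P[...,0]-tp[0])<.035)&(abs(P[...,1]-tp[1])<.075)&(P[...,2]>.01)&(P[...,2]<.12)
for a,b in((-.08,0),(0,.08)):
    k=P[m&(P[...,1]>tp[1]+a)&(P[...,1]<tp[1]+b)];k=k[k[:,2].argsort()];print(len(k),k[:12:2].round(3).tolist())
im=cv2.resize(q[100:220,170:330],(800,600),interpolation=cv2.INTER_CUBIC)[:,:,::-1];cv2.imwrite("pics/p4.png",cv2.convertScaleAbs(im,alpha=1.5))
E
```

```text
t 5.07 F [-0.5 -0.6 -0. ] tcp in C [-0.2368 -0.2745] z 0.0332 target [ 0.424 -0.097  0.02 ]
shift [-0.0092  0.0055  0.0132] turn [-0.0002  0.0007 -0.0003]
(array([ 0.52628458, -0.10236075]), (0.15040363371372223, 0.1639655977487564), np.float32(1.5462514)) [-0.14313079 -0.28132428] 1.5902214
139 [[0.431, -0.134, 0.062], [0.435, -0.134, 0.063], [0.424, -0.135, 0.063], [0.43, -0.134, 0.065], [0.423, -0.135, 0.066], [0.437, -0.145, 0.069]]
144 [[0.443, -0.045, 0.057], [0.445, -0.045, 0.063], [0.443, -0.048, 0.066], [0.441, -0.042, 0.067], [0.442, -0.037, 0.069], [0.448, -0.045, 0.071]]
```

View pics/p4.png

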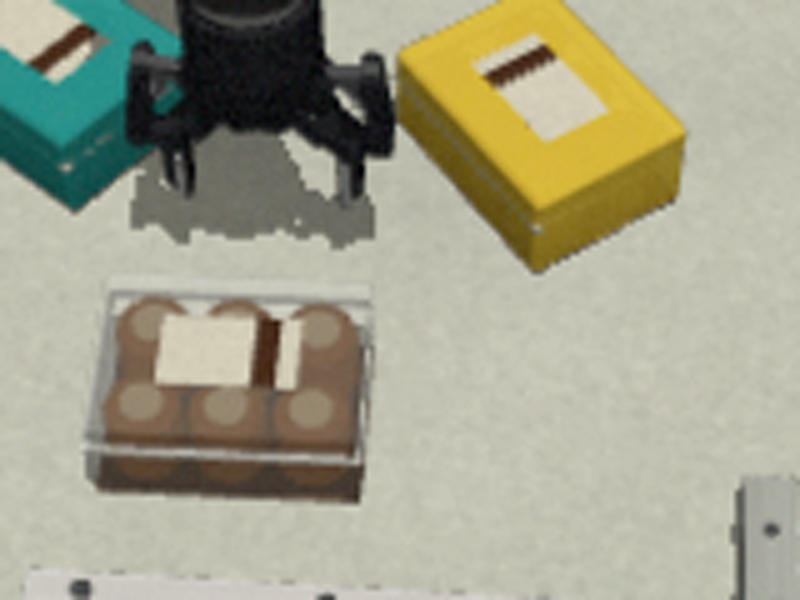

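```bash
python3 - <<'E'
from h import *
q,D=r.capture("scene");P=cloud("scene",D);tp=r.get_state()["tool_pos"]
u,v=proj("scene",tp)[0];u=int(u)
for du in(-5,-3,0,3,5):
    print(du,[(int(vv),*P[vv,u+du].round(3).tolist()) for vv in range(100,int(v),3)][:14])
E
```

```text
-5 [(100, 0.471, -0.09, 0.242), (103, 0.472, -0.091, 0.233), (106, 0.468, -0.092, 0.219), (109, 0.47, -0.092, 0.21), (112, 0.471, -0.093, 0.2), (115, 0.47, -0.094, 0.189), (118, 0.469, -0.095, 0.177), (121, 0.442, -0.1, 0.137), (124, 0.444, -0.1, 0.126), (127, 0.339, -0.117, -0.001), (130, 0.351, -0.116, -0.001), (133, 0.364, -0.115, -0.0), (136, 0.377, -0.114, 0.001), (139, 0.391, -0.113, 0.004)]
-3 [(100, 0.469, -0.085, 0.241), (103, 0.47, -0.086, 0.231), (106, 0.469, -0.087, 0.22), (109, 0.47, -0.087, 0.21), (112, 0.47, -0.088, 0.199), (115, 0.471, -0.089, 0.189), (118, 0.469, -0.09, 0.177), (121, 0.445, -0.094, 0.14), (124, 0.446, -0.095, 0.129), (127, 0.341, -0.11, 0.002), (130, 0.35, -0.11, -0.001), (133, 0.364, -0.109, -0.0), (136, 0.377, -0.108, 0.002), (139, 0.385, -0.108, -0.003)]
0 [(100, 0.469, -0.078, 0.241), (103, 0.461, -0.08, 0.222), (106, 0.47, -0.079, 0.221), (109, 0.468, -0.08, 0.209), (112, 0.468, -0.081, 0.198), (115, 0.468, -0.081, 0.187), (118, 0.469, -0.082, 0.177), (121, 0.454, -0.085, 0.15), (124, 0.445, -0.087, 0.128), (127, 0.34, -0.101, 0.001), (130, 0.35
[... 215 characters left out ...]
207), (112, 0.464, -0.073, 0.193), (115, 0.467, -0.074, 0.186), (118, 0.445, -0.077, 0.152), (121, 0.454, -0.077, 0.15), (124, 0.454, -0.077, 0.138), (127, 0.341, -0.092, 0.002), (130, 0.353, -0.091, 0.002), (133, 0.364, -0.091, 0.0), (136, 0.37, -0.091, -0.006), (139, 0.388, -0.089, 0.0)]
5 [(100, 0.458, -0.067, 0.23), (103, 0.453, -0.068, 0.215), (106, 0.463, -0.067, 0.214), (109, 0.461, -0.068, 0.202), (112, 0.462, -0.068, 0.192), (115, 0.463, -0.069, 0.182), (118, 0.446, -0.071, 0.153), (121, 0.451, -0.071, 0.147), (124, 0.45, -0.072, 0.134), (127, 0.337, -0.086, -0.002), (130, 0.35, -0.085, -0.001), (133, 0.361, -0.085, -0.002), (136, 0.376, -0.084, 0.001), (139, 0.384, -0.084, -0.004)]
```

The body bottom (about 0.12) and the tips (about 0.06) both sit roughly 30 mm above nominal. So the reported z reads about 0.03 low, while x and y agree. I'll descend 38 mm, checking the force.

Call:
send_rows(motion=[0,0.003,0.01,0,0,0,0.085,0,0.006,0.02,0,0,0,0.085,0,0.006,0.028,0,0,0,0.085,0,0.006,0.033,0,0,0,0.085,0,0.006,0.036,0,0,0,0.085,0,0.006,0.038,0,0,0,0.085,0,0.006,0.038,0,0,0,0.085])

```text
t: 5.8
tool_pos: [0.4322, -0.0974, -0.0055]
orientation: [[0.999, -0.044, -0.001], [-0.044, -0.999, 0.0], [-0.001, -0.0, -1.0]]
contact_force: [-0.6, 0.2, 0.8]
opening: 0.085
```

```bash
python3 - <<'E'
from h import *
q,D=r.capture("scene");P=cloud("scene",D);s=r.get_state();tp=s["tool_pos"];print(s["contact_force"])
m=(D>0)&(abs(P[...,0]-tp[0])<.035)&(abs(P[...,1]-tp[1])<.075)&(P[...,2]>.01)&(P[...,2]<.12)
for a,b in((-.08,0),(0,.08)):
    k=P[m&(P[...,1]>tp[1]+a)&(P[...,1]<tp[1]+b)];k=k[k[:,2].argsort()];print(len(k),k[:20:2].round(3).tolist())
p,d=r.capture("top");Q=cloud("top",d);k=Q[(d>0)&(Q[...,2]>.058)&(Q[...,2]<.072)&(Q[...,0]>.47)&(Q[...,0]<.64)&(abs(Q[...,1]+.1)<.11)];R=cv2.minAreaRect(k[:,:2].astype(np.float32));print(R,ang(R),inC(R[0]))
go(W(-.121,-.28,.0),YAW)
E
```

```text
[-0.06127725  0.0253819  -0.40208316]
319 [[0.437, -0.141, 0.02], [0.433, -0.141, 0.024], [0.442, -0.143, 0.026], [0.433, -0.14, 0.029], [0.445, -0.145, 0.029], [0.435, -0.152, 0.031], [0.443, -0.142, 0.032], [0.438, -0.154, 0.035], [0.435, -0.154, 0.036], [0.439, -0.142, 0.036]]
362 [[0.444, -0.049, 0.022], [0.436, -0.05, 0.022], [0.442, -0.049, 0.024], [0.441, -0.055, 0.028], [0.447, -0.052, 0.03], [0.445, -0.052, 0.032], [0.443, -0.049, 0.034], [0.44, -0.043, 0.036], [0.442, -0.052, 0.038], [0.443, -0.046, 0.039]]
((0.5531782507896423, -0.10282766819000244), (0.14977143704891205, 0.10984602570533752), 88.41514587402344) -0.027660899 [-0.11624258 -0.28060862]
t 5.9 F [-0.5 -0.2 -0.3] tcp in C [-0.2368 -0.2805] z -0.0049 target [ 0.548 -0.102  0.   ]
shift [ 0.1158 -0.0006 -0.0049] turn [ 0.     -0.0001 -0.0001]
```

Call:
send_rows(motion=[0.02,0,0,0,0,0,0.085,0.04,0,0,0,0,0,0.085,0.048,0,0,0,0,0,0.085,0.054,0,0,0,0,0,0.085,0.06,0,0,0,0,0,0.085,0.066,0,0,0,0,0,0.085,0.072,0,0,0,0,0,0.085,0.078,0,0,0,0,0,0.085,0.084,0,0,0,0,0,0.085,0.09,0,0,0,0,0,0.085])

```text
t: 6.73
tool_pos: [0.5229, -0.1015, -0.005]
orientation: [[0.999, -0.044, -0.0], [-0.044, -0.999, 0.0], [-0.0, -0.0, -1.0]]
contact_force: [-1.5, -0.0, -1.6]
opening: 0.0849
```

```bash
cat >> h.py <<'E'
def edges(x0,x1,y0,y1):   # lid visible extents in C frame, robust to the hand hiding part
    p,d=r.capture("top");Q=cloud("top",d);k=Q[(d>0)&(Q[...,2]>.058)&(Q[...,2]<.072)][:,:2]-C
    k=np.c_[k@X,k@Y];k=k[(k[:,0]>x0)&(k[:,0]<x1)&(k[:,1]>y0)&(k[:,1]<y1)]
    R=cv2.minAreaRect(k.astype(np.float32));print("lid in C: n",len(k),"x",np.percentile(k[:,0],[1,99]).round(4),"y",np.percentile(k[:,1],[1,99]).round(4),"rect",np.round(R[0],4),np.round(R[1],4),"yaw",round(float(ang(R)),4))
E
python3 - <<'E'
from h import *
edges(-.2,.03,-.4,-.18);go(W(-.121,-.28,-.005),YAW)
E
```

```text
lid in C: n 1509 x [-0.1316 -0.0242] y [-0.3524 -0.2068] rect [-0.0908 -0.2809] [0.1352 0.1496] yaw 0.0019
t 6.78 F [ 0.5 -1.  -0.2] tcp in C [-0.1448 -0.2807] z -0.0047 target [ 0.548 -0.102 -0.005]
shift [ 0.0238 -0.0007  0.0003] turn [ 0.0001 -0.0018 -0.0001]
```

Call:
send_rows(motion=[0.004,0,0,0,0,0,0.085,0.008,0,0,0,0,0,0.085,0.012,0,0,0,0,0,0.085,0.016,0,0,0,0,0,0.085,0.018,0,0,0,0,0,0.085,0.02,0,0,0,0,0,0.085,0.022,0,0,0,0,0,0.085,0.023,0,0,0,0,0,0.085,0.024,0,0,0,0,0,0.085,0.024,0,0,0,0,0,0.085])

```text
t: 7.62
tool_pos: [0.5467, -0.1025, -0.005]
orientation: [[0.999, -0.044, 0.0], [-0.044, -0.999, 0.0], [0.0, -0.0, -1.0]]
contact_force: [-1.2, -0.0, 0.8]
opening: 0.0852
```

```bash
python3 - <<'E'
from h import *
edges(-.2,.03,-.4,-.18);go(W(-.121,-.28,-.005),YAW)
E
```

```text
lid in C: n 1308 x [-0.1088 -0.0004] y [-0.3518 -0.2069] rect [-0.0679 -0.2803] [0.1366 0.1488] yaw 0.0026
t 7.67 F [-1.3 -0.2 -0.2] tcp in C [-0.1227 -0.2806] z -0.0049 target [ 0.548 -0.102 -0.005]
shift [ 0.0017 -0.0006  0.0001] turn [-0.     -0.0004 -0.0003]
```

Call:
send_rows(motion=[0.001,0,0,0,0,0,0.085,0.002,0,0,0,0,0,0.085,0.002,0,0,0,0,0,0.085])

```text
t: 7.92
tool_pos: [0.5466, -0.1025, -0.0054]
orientation: [[0.999, -0.044, -0.003], [-0.044, -0.999, 0.0], [-0.003, -0.0, -1.0]]
contact_force: [-6.5, 0.6, 2.3]
opening: 0.0852
```

Flush against the rail: force rose to 6.5 N with no further advance. Now I retreat, lift, turn and go round to the right end.

Call:
send_rows(motion=[-0.015,0,0,0,0,0,0.085,-0.03,0,0,0,0,0,0.085,-0.03,0,-0.04,0,0,0,0.05,-0.03,0,-0.08,0,0,0,0.05,-0.03,0.03,-0.1,0,0,-0.12,0.05,-0.01,0.06,-0.1,0,0,-0.24,0.05,0.015,0.09,-0.1,0,0,-0.36,0.05,0.04,0.12,-0.1,0,0,-0.48,0.05,0.062,0.12,-0.1,0,0,-0.6,0.05,0.062,0.12,-0.1,0,0,-0.72,0.05])

```text
t: 8.75
tool_pos: [0.61, -0.2279, 0.0956]
orientation: [[0.778, 0.629, 0.005], [0.629, -0.778, -0.001], [0.003, 0.005, -1.0]]
contact_force: [0.5, -0.2, 0.1]
opening: 0.0503
```

```bash
python3 - <<'E'
from h import *
go(W(-.058,-.402,.095),YAW+np.pi/2)
E
```

```text
t 8.75 F [ 0.5 -0.2  0.1] tcp in C [-0.054  -0.4031] z 0.0956 target [ 0.606 -0.227  0.095]
shift [-0.0023 -0.0035  0.0005] turn [ 0.0057 -0.0013 -0.8469]
```

Call:
send_rows(motion=[-0.002,-0.003,0,0,0,-0.12,0.05,-0.002,-0.003,0,0,0,-0.24,0.05,-0.002,-0.003,0,0,0,-0.36,0.05,-0.002,-0.003,0,0,0,-0.48,0.05,-0.002,-0.003,0,0,0,-0.6,0.05,-0.002,-0.003,0,0,0,-0.72,0.05,-0.002,-0.003,0,0,0,-0.84,0.05,-0.002,-0.003,0,0,0,-0.847,0.05,-0.002,-0.003,0,0,0,-0.847,0.05])

```text
t: 9.5
tool_pos: [0.6023, -0.2243, 0.0953]
orientation: [[0.051, 0.999, 0.001], [0.999, -0.051, -0.0], [-0.0, 0.001, -1.0]]
contact_force: [-0.1, -0.9, 0.0]
opening: 0.0499
```

```bash
python3 - <<'E'
from h import *
edges(-.2,.03,-.4,-.18)
q,D=r.capture("scene");P=cloud("scene",D);s=r.get_state();tp=s["tool_pos"]
m=(D>0)&(abs(P[...,0]-tp[0])<.06)&(abs(P[...,1]-tp[1])<.03)&(P[...,2]>.08)&(P[...,2]<.2)
k=P[m];k=k[k[:,2].argsort()];print(k[:16:2].round(3).tolist())
go(W(-.056,-.395,-.0),YAW+np.pi/2)
E
```

```text
lid in C: n 2689 x [-0.1084 -0.0013] y [-0.3536 -0.2075] rect [-0.0544 -0.2808] [0.1498 0.11  ] yaw -0.0031
[[0.574, -0.218, 0.104], [0.576, -0.224, 0.112], [0.577, -0.221, 0.112], [0.578, -0.213, 0.114], [0.578, -0.216, 0.115], [0.639, -0.22, 0.116], [0.576, -0.218, 0.116], [0.577, -0.215, 0.117]]
t 9.6 F [ 0.5 -0.7 -0.3] tcp in C [-0.0621 -0.3998] z 0.0952 target [ 0.608 -0.22  -0.   ]
shift [0.0048 0.006  0.0952] turn [ 0.0006  0.0001 -0.0067]
```

Call:
send_rows(motion=[0,0.006,0.03,0,0,-0.007,0.05,0,0.006,0.06,0,0,-0.007,0.05,0,0.006,0.08,0,0,-0.007,0.05,0,0.006,0.088,0,0,-0.007,0.05,0,0.006,0.09,0,0,-0.007,0.05,0.01,0.006,0.09,0,0,-0.007,0.05,0.018,0.006,0.09,0,0,-0.007,0.05,0.026,0.006,0.09,0,0,-0.007,0.05,0.034,0.006,0.09,0,0,-0.007,0.05,0.042,0.006,0.09,0,0,-0.007,0.05])

```text
t: 10.43
tool_pos: [0.6109, -0.1823, 0.0065]
orientation: [[0.041, 0.999, 0.002], [0.999, -0.041, -0.002], [-0.002, 0.002, -1.0]]
contact_force: [-0.7, -3.7, 2.1]
opening: 0.05
```

```bash
python3 - <<'E'
from h import *
edges(-.2,.03,-.41,-.15)
go(W(-.056,-.161,.005),YAW+np.pi/2)
E
```

```text
lid in C: n 2634 x [-0.1087 -0.0017] y [-0.3412 -0.1948] rect [-0.0549 -0.2738] [0.1109 0.1613] yaw 0.0127
t 10.48 F [-0.1 -0.2  0.2] tcp in C [-0.0554 -0.3557] z 0.0062 target [0.619 0.014 0.005]
shift [0.1947 0.0002 0.0012] turn [ 0.0019 -0.0001  0.0043]
```

Contact made: the tub moved 12 mm along the rail and still lies on it. I'll push on at about 100 mm/s.

Call:
send_rows(motion=[0.006,0,0,0,0,0.004,0.05,0.014,0,0,0,0,0.004,0.05,0.022,0,0,0,0,0.004,0.05,0.03,0,0,0,0,0.004,0.05,0.038,0,0,0,0,0.004,0.05,0.046,0,0,0,0,0.004,0.05,0.054,0,0,0,0,0.004,0.05,0.062,0,0,0,0,0.004,0.05,0.07,0,0,0,0,0.004,0.05,0.078,0,0,0,0,0.004,0.05])

```text
t: 11.32
tool_pos: [0.6128, -0.1037, 0.0049]
orientation: [[0.045, 0.999, -0.0], [0.999, -0.045, 0.0], [0.0, -0.0, -1.0]]
contact_force: [-0.1, -2.4, 1.3]
opening: 0.0501
```

```bash
python3 - <<'E'
from h import *
edges(-.2,.03,-.4,-.01)
go(W(-.056,-.161,.005),YAW+np.pi/2)
E
```

```text
lid in C: n 2474 x [-0.1092 -0.0023] y [-0.2529 -0.1166] rect [-0.0555 -0.1852] [0.1102 0.1407] yaw 0.0016
t 11.37 F [-0.1  1.4  0.4] tcp in C [-0.0567 -0.2771] z 0.0049 target [0.619 0.014 0.005]
shift [1.161e-01 8.000e-04 1.000e-04] turn [-0.0004 -0.0018  0.0003]
```

Call:
send_rows(motion=[0.008,0.001,0,0,0,0,0.05,0.017,0.001,0,0,0,0,0.05,0.026,0.001,0,0,0,0,0.05,0.035,0.001,0,0,0,0,0.05,0.044,0.001,0,0,0,0,0.05,0.053,0.001,0,0,0,0,0.05,0.062,0.001,0,0,0,0,0.05,0.071,0.001,0,0,0,0,0.05,0.08,0.001,0,0,0,0,0.05,0.088,0.001,0,0,0,0,0.05])

```text
t: 12.2
tool_pos: [0.6178, -0.0156, 0.005]
orientation: [[0.045, 0.999, -0.0], [0.999, -0.045, 0.0], [0.0, -0.0, -1.0]]
contact_force: [-0.3, -0.9, -0.5]
opening: 0.05
```

```bash
python3 - <<'E'
from h import *
edges(-.2,.03,-.4,.05)
go(W(-.056,-.161,.005),YAW+np.pi/2)
E
```

```text
lid in C: n 1819 x [-0.1081 -0.0011] y [-0.1291 -0.0281] rect [-0.0544 -0.079 ] [0.1099 0.105 ] yaw -1.5685
t 12.25 F [-0.   1.4  0.3] tcp in C [-0.0555 -0.1891] z 0.005 target [0.619 0.014 0.005]
shift [ 0.0281 -0.0005  0.0001] turn [-0.0001 -0.0016  0.0004]
```

Call:
send_rows(motion=[0.004,0,0,0,0,0,0.05,0.009,0,0,0,0,0,0.05,0.014,0,0,0,0,0,0.05,0.018,0,0,0,0,0,0.05,0.021,0,0,0,0,0,0.05,0.023,0,0,0,0,0,0.05,0.025,0,0,0,0,0,0.05,0.026,0,0,0,0,0,0.05,0.027,0,0,0,0,0,0.05,0.027,0,0,0,0,0,0.05])

```text
t: 13.08
tool_pos: [0.6191, 0.0104, 0.0051]
orientation: [[0.045, 0.999, -0.0], [0.999, -0.045, 0.0], [0.0, -0.0, -1.0]]
contact_force: [-0.5, -2.3, 0.1]
opening: 0.05
```

Call:
send_rows(motion=[0.001,0,0,0,0,0,0.05,0.002,0,0,0,0,0,0.05,0.002,0,0,0,0,0,0.05])

```text
t: 13.33
tool_pos: [0.6191, 0.0112, 0.0051]
orientation: [[0.046, 0.999, -0.0], [0.999, -0.046, -0.002], [-0.002, 0.0, -1.0]]
contact_force: [-1.2, -5.7, 1.4]
opening: 0.0499
```

Call:
send_rows(motion=[0.001,0,0,0,0,0,0.05,0.001,0,0,0,0,0,0.05])

```text
t: 13.5
tool_pos: [0.6191, 0.0111, 0.0051]
orientation: [[0.046, 0.999, -0.0], [0.999, -0.046, -0.004], [-0.004, 0.0, -1.0]]
contact_force: [-2.3, -9.3, 1.2]
opening: 0.0504
```

Call:
send_rows(motion=[-0.01,0,0,0,0,0,0.05,-0.03,0,0,0,0,0,0.05,-0.05,0,-0.01,0,0,0,0.05,-0.06,0,-0.05,0,0,0,0.05,-0.08,0,-0.09,0,0,0,0.05,-0.11,0,-0.12,0,0,0,0.05,-0.14,0,-0.12,0,0,0,0.05,-0.17,0,-0.12,0,0,0,0.05,-0.18,0,-0.12,0,0,0,0.05,-0.18,0,-0.12,0,0,0,0.05])

```text
t: 14.33
tool_pos: [0.6111, -0.1688, 0.1251]
orientation: [[0.048, 0.999, 0.001], [0.999, -0.048, 0.001], [0.001, 0.001, -1.0]]
contact_force: [-1.0, 0.6, 0.3]
opening: 0.0501
```

```bash
python3 - <<'E'
from h import *
edges(-.2,.03,-.22,.05)
p,d=r.capture("top");q,_=r.capture("scene");Q=cloud("top",d)
L=rail(d);print(L[0],L[1],L[4][2],L[5][[0,2]])
d0=np.load("top0.npy");Q0=cloud("top",d0)
for n,(u,v),z in (("tall",(137,248),.09),("flat",(113,191),.03),("bottle",(424,250),.09)):
    o=[]
    for A,B in((Q0,d0),(Q,d)):
        w=np.s_[v-30:v+30,u-30:u+30];k=A[w][(B[w]>0)&(A[w][...,2]>z)];o.append(k[:,:2].mean(0))
    print(n,o[0].round(4),o[1].round(4))
a=cv2.resize(p[130:250,120:280],(800,600),interpolation=cv2.INTER_CUBIC)[:,:,::-1]
cv2.imwrite("pics/p5.png",cv2.convertScaleAbs(a,alpha=1.5)); print(r.get_state()["contact_force"],r.get_state()["t"])
E
```

```text
lid in C: n 2672 x [-0.1083 -0.0009] y [-0.1477 -0.0018] rect [-0.0544 -0.0746] [0.1499 0.1101] yaw -0.0014Traceback (most recent call last):
  File "<stdin>", line 4, in <module>
  File "h.py", line 38, in rail
    return yaw,np.array([x0,y0]),X,Y,np.percentile(c,[1,5,50,95,99]),np.percentile(st,[1,5,50,95,99]),s.min(),(t[abs(s)<.008].min(),t[abs(s)<.008].max())
                                                                     ~~~~~~~~~~~~~^^^^^^^^^^^^^^^^^^^
    return _quantile_unchecked(
        a, q, axis, out, overwrite_input, method, keepdims, weights)
    return _ureduce(a,
                    func=_quantile_ureduce_func,
    ...<5 lines>...
                    overwrite_input=overwrite_input,
                    method=method)
    r = func(a, **kwargs)
    result = _quantile(arr,
                       quantiles=q,
    ...<2 lines>...
                       out=out,
                       weights=wgt)
    slices_having_nans = np.isnan(arr[-1, ...])
                                  ~~~^^^^^^^^^
IndexError: index -1 is out of bounds for axis 0 with size 0
```

Tub centre in the stop frame is (-54.4, -74.6) mm with yaw -0.001, which is within tolerance. Redoing the bystander check and the final picture.

```bash
python3 - <<'E'
from h import *
p,d=r.capture("top");Q=cloud("top",d)
d0=np.load("top0.npy");Q0=cloud("top",d0)
for n,(u,v),z in (("tall",(137,248),.09),("flat",(113,191),.03),("bottle",(424,250),.09)):
    o=[]
    for A,B in((Q0,d0),(Q,d)):
        w=np.s_[v-25:v+25,u-25:u+25];k=A[w][(B[w]>0)&(A[w][...,2]>z)];o.append(k[:,:2].mean(0))
    print(n,o[0].round(4),o[1].round(4))
k=Q[(d>0)&(Q[...,2]>.058)&(Q[...,2]<.072)];print(np.median(k[:,2]))
a=cv2.resize(p[130:250,120:280],(800,600),interpolation=cv2.INTER_CUBIC)[:,:,::-1]
cv2.imwrite("pics/p5.png",cv2.convertScaleAbs(a,alpha=1.5)); print(r.get_state()["contact_force"],r.get_state()["t"])
E
```

```text
tall [0.4401 0.3089] [0.44   0.3088]
flat [0.5791 0.3898] [0.5789 0.3899]
bottle [ 0.4522 -0.3696] [ 0.4757 -0.1809]
0.06520380490421918
[ 0.33016712 -0.87260376 -0.24180195] 14.5333
```

View pics/p5.png

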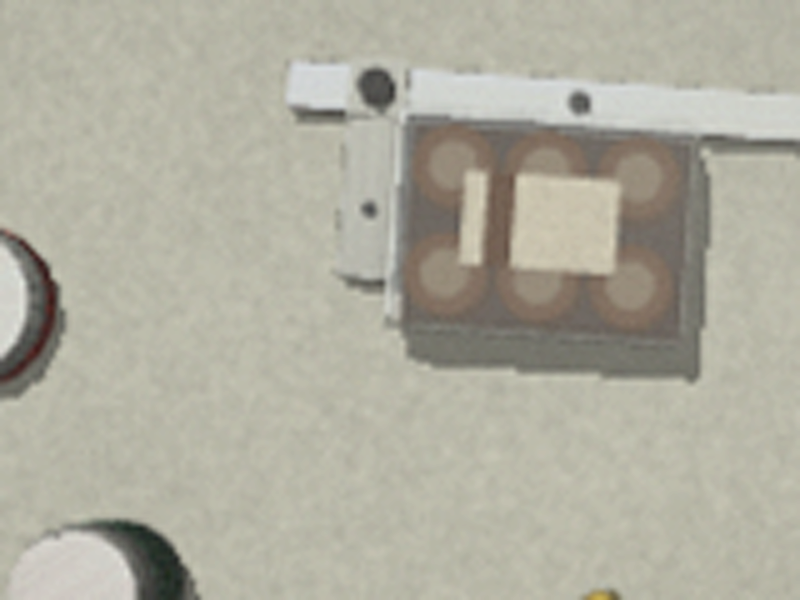

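The tub sits in the corner, with its end at the stop (crop 400,220) and its side along the rail (550,120). The bottle reading was spoiled by the arm passing in front of it, so I'll compare it in the scene view before signing off.

```bash
python3 - <<'E'
from h import *
q,D=r.capture("scene");D0=np.load("scene0.npy")
for d in(D0,D):
    A=cloud("scene",d)[105:165,100:150];k=A[(A[...,2]>.03)&(A[...,2]<.16)&(abs(A[...,0]-.45)<.06)];print(len(k),k.mean(0).round(4),k[:,2].max())
E
```

```text
652 [ 0.4654 -0.3715  0.0907] 0.1550510060317407
648 [ 0.4654 -0.3714  0.0911] 0.1537214756168359
```

```bash
python3 -c "
from h import *
print(r.sign_off())"
```

```text
the job is handed in; nothing more can be done
None
```

The tub is in the corner of the labelling stop, and I handed the job in at about 15 s. I pushed it square onto the long rail with the two open fingers, then along the rail from its right end until it met the end stop. After that I took the hand clear.

**Last checks:**
- **Tub position:** its centre is at (-54.4, -74.6) mm in the stop frame, against a target of (-55, -75) mm. Its yaw to the rail is about -0.001 rad, and the lid height (65 mm) shows it lying flat.
- **Cans and bottle:** all three are unmoved to within about 0.2 mm.
- **Forces:** the highest I read while pushing against the rail and stop was about 10 N. With the hand clear it was about 1 N or less.

**What disagreed:**
- **Reported tool height:** it read about 30 mm too low against the camera depth. On the first push, the fingertips pressed on the lid edge with roughly 10–13 N. On the second they slid over the lid without pushing the tub forward. I noticed this in the images, corrected the height and redid the push.
- **Bottle check:** the top-view reading of the bottle was spoiled because the arm was in the way, so I checked it in the scene view instead.

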